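# Raise the guard arm and feed the tip rack

### The arm

A 6-joint arm with a two-finger parallel gripper is mounted at the origin on the work surface. World frame = base frame: x ahead of the robot, y to its left, z up, the work surface at z = 0. Lengths are in m, angles in rad, forces in N, time in s.
With the tool pointing down it reaches from about 0.35 to 0.975 m from the base axis. Payload 4.9 kg.
Tool frame: the origin (TCP) lies on the centre line of the jaws, within the pads' length; the fingertips stand 11 mm ahead of it and the grasp point (between the pads) lies 8 mm behind it; z points along the fingers, y is the direction in which the jaws open and shut (so a half turn about z gives the same grasp; the last joint's range is limited). The gripper opens to 85 mm and grips with 20 to 120 N. Pads are 22 mm wide; open, the fingers measure 114 mm over their backs; the gripper's body (76 mm by 85 mm) begins 54 mm behind the grasp point. The pads swing forward as they close: fully open they stand 13 mm farther back than shut.
Start: joints at [1.115, 0.053, 1.613, -0, 1.476, -0.119], TCP at [0.207, 0.59, 0.242] pointing down, gripper open.
Joint ranges: [-3.01, 3.01], [-1.01, 2.22], [0.06, 2.58], [-1.02, 4.17], [0.09, 2.62], [-3.14, 3.14]. Speed limits (rad/s): [2.57, 2.57, 3.14, 3.14, 3.14, 3.14].

### API

Orientations are given as a rotation vector (axis times angle).
In Python, from station import ctrl gives the robot as it stands.
- The arm moves only by the shell command python3 -m crank 'ROWS' [OPENING] [FORCE]. ROWS is JSON, a list of rows, each an object of numbers: "x", "y", "z": the shift along the tool's x, y, z as a fraction of full scale; "roll": the turn about the tool's z as a fraction of full scale. In form: [{"x": .., "y": .., "z": .., "roll": ..}, ...]. A call has 1 to 10 rows; each row shifts and turns the commanded pose from where the row before left it, along the tool's axes as they then stand; what a row does not reach is not made up. Full scale, the value 1, is 0.06 m for a shift and 0.12 rad for a turn. A row lasts 1/8 s, in which the tool goes at most 62.5 mm and 10.7 degrees, less where a joint would pass 70% of its speed; a pose out of reach is approached as far as the arm can. A call with a number of a shift or a turn outside -1 to 1 is refused whole. A call with a gripper value outside its range is refused whole. OPENING is the closure, from 0 (fully open) to 1 (shut), set as the call begins (- or left out, the last holds). The fingers move at their own pace and stop on an object; FORCE is the grip in N (left out, the last holds). Time passes only in rows, so rows that do not move let the fingers close. It gives the time, the measured TCP pose, the force and the opening at its end, in the units of the state.
- ctrl.get_obs(): the state, without advancing time (a new reading comes with each control period).
- ctrl.get_image(name): name is "scene" or "top"; returns a dict with "img" (400x640x3 uint8, red, green, blue), "K" (3x3 intrinsics, pixels), "k1" (the pictures are not rectified: a ray, as slopes to the right and down, at radius r is drawn at 1 + k1 r^2 times it, then the intrinsics apply), "rvec" (rotation vector, rad) and "tvec" (3), from world to camera coordinates, as OpenCV has them. Camera axes: x right, y down, z forward; pixel columns grow to the right and rows downward; lengths in m; the calibration is good to about 2 mm. A picture is of the moment at which its call begins. There is no depth.
- ctrl.finish_job(): hands the job in, once; it reports no verdict.
The state is a dict: "t": time; "q": joint angles; "dq": joint speeds; "effort": joint torques, N m; "tool_pos": TCP position; "tool_rot": TCP orientation; "contact_force": force on the tool from outside, world axes, zero at the start; "wrist_torque": the same for the moment, N m; "opening": finger opening in m.
Only numpy, scipy, OpenCV 4.12 (cv2) and the standard library are available. Lean on these libraries where they do the work, as an engineer would, in place of code of your own. Each camera call takes 0.05 s, during which the arm holds its last target.

### The job

The counterweighted guard arm lies across the loading track and blocks the red rack of yellow pipette tips. With your fingertips push the arm's orange crossbar up past its balance point so that the arm swings over and stays raised by itself; then push the rack along the track, past the raised arm, until it is fully home against the end stop. Push gently: do not grip or force the arm, do not lift or tip the rack, leave everything else on the bench where it stands, and finish clear with the arm still up.

Things in the scene. Friction and masses are not known exactly. Their poses are not given: they have to be found in the camera images.
- track: Fixed loading track, 124 x 400 mm. Origin: on the bench, lane centre, below the lowered guard arm. y: along the lane, feeding direction; x: across it, to the hinge side; z up. Deck top at z = 8 mm, y -230 to 170 mm; grey rails 92 mm apart rise 14 mm above it. Black end stop, face at y = 170 mm, then a white housing 110 mm tall. Arm's rest post (20 mm wide, top z = 52 mm) at x = -56 mm.
- home (a point): Where the rack's centre (rack_mid) is when the rack is home against the end stop: track frame (0, 107.5, 41) mm. Axes as the track's.
- guard_hinge (a point): Point on the guard arm's hinge axis, track frame (85, 0, 58) mm, between two grey cheeks (70 mm tall, 70 mm over both) beyond the far rail. The hinge axis is parallel to the track's y axis. Axes as the track's.
- guard_arm (a joint): Guard arm angle, rad. 0 = down, level across the lane, at rest; grows as the crossbar rises and swings over the hinge; 1.66 = fully raised, just past upright. A dark steel counterweight above the pivot: below the balance point (about 0.7) it falls back to 0, above it swings on to the raised stop by itself (be clearly past: 1.0). About 1 N up at the crossbar lifts it; light damping.
- crossbar (a point): Centre of the arm's orange crossbar: round bar 14 mm dia., 86 mm long, parallel to track y, 190 mm from the hinge axis; moves with the arm. Arm: white rod with orange bands, 12 mm dia., hinge to crossbar. With the arm down it is 58 mm above the bench at track x = -105 mm, 36 mm clear of the deck, free bench below. Axes turn with the arm (track's at 0).
- rack_mid (a point): Centre, half-way up, of the tip rack: red box with yellow tips, loose on the deck, 86 mm (x, across the lane) x 125 mm (y, along it) x 66 mm tall (red 44 mm, tips above), about 0.19 to 0.35 kg. It starts in the lane on the -y side of the guard arm; it is taller than the lowered arm, which blocks it. Axes about the track's.
- dishes: Stack of three clear petri dishes, 90 mm dia., 45 mm tall, loose; leave alone. Origin: centre of its underside.
- jar: Glass jar with black lid, 68 mm dia., 100 mm tall, loose; leave alone. Origin: centre of its underside.
- well_plate: White and clear well plate, 85 x 127 x 15 mm, loose, on the hinge side of the track; leave alone. Origin: centre of its underside.
- reagent: Amber bottle with blue cap, 60 mm dia., 130 mm tall, loose, on the hinge side of the track; leave alone. Origin: centre of its underside.
- pen_box: Red open box of pens, 75 x 95 mm, 85 mm tall (pens to 135 mm), loose, to the robot's right; leave alone. Origin: centre of its underside.
- pipette: White hand pipette lying on the bench along its x axis, 267 mm long, 30 mm tall, loose, to the robot's left; leave alone. Origin: on the bench, under it, 142 mm from its blue end and 125 mm from its yellow tip.
There are look-alikes about, which are no part of the job. Of the things that look like the part that bears rack_mid, the middle-sized one is meant.

How it is judged:
By the outcome, as a careful person would: the job done as asked, in the order asked, and still so for the second after the job is handed in, with the robot touching nothing.
It also fails if it takes over 58 s, if anything falls off the work surface, if the arm or the gripper's body presses on something with over 40 N, if the wrist force passes 120 N, or if a joint passes its speed limit or range.

## Working session

There is one attempt and no reset: what is moved stays moved. The work goes in short steps, Python scripts to look and compute and a shell command to move; the robot and the scene stay as the last step left them, time stands still between calls to the robot, and variables do not carry over. Pictures are saved under pics/ and viewed, and the job is handed in when it is done.

```bash
mkdir -p pics; ls; cat > h.py <<'E'
import numpy as np,cv2,json
from station import ctrl
def snap(n,fn):
    d=ctrl.get_image(n); cv2.imwrite(fn,cv2.cvtColor(d['img'],cv2.COLOR_RGB2BGR))
    np.savez(fn.replace('.png','.npz'),**d); return d
def load(fn): return np.load(fn.replace('.png','.npz'))
def ray(d,u,v):
    K=np.array(d['K']);k1=float(d['k1']);a=np.array([(u-K[0,2])/K[0,0],(v-K[1,2])/K[1,1]])
    s=cv2.undistortPoints(np.array([[[u,v]]],float),K,np.array([k1,0,0,0.]))[0,0]
    R=cv2.Rodrigues(np.array(d['rvec'],float))[0];t=np.array(d['tvec'],float).ravel()
    return -R.T@t, R.T@np.array([s[0],s[1],1])
def onz(d,u,v,z):
    c,r=ray(d,u,v); return c+r*(z-c[2])/r[2]
def proj(d,P):
    return cv2.projectPoints(np.array(P,float).reshape(-1,3),np.array(d['rvec'],float),np.array(d['tvec'],float),np.array(d['K']),np.array([float(d['k1']),0,0,0.]))[0].reshape(-1,2)
E
python3 - <<'E'
from h import *
for n in('scene','top'):
    d=snap(n,f'pics/{n}0.png'); print(n,d['K'].tolist(),d['k1'],d['rvec'],d['tvec'],ray(d,320,200)[0])
o=ctrl.get_obs();print(o)
E
```

```text
pics
scene [[409.1831572302665, 0.0, 316.79456379996014], [0.0, 409.1831572302665, 194.07746229079672], [0.0, 0.0, 1.0]] -0.06486423932641266 [ 2.33353926  1.08968374 -0.33086857] [-0.32122368 -0.31794587  1.38220905] [ 1.00239698 -0.42889417  0.96230254]
top [[432.169826227935, 0.0, 316.33911840042464], [0.0, 432.169826227935, 200.6566421785651], [0.0, 0.0, 1.0]] -0.0316590603183165 [ 2.20173982 -2.13742436  0.10619188] [-0.04287232  0.57351914  1.38382155] [ 0.43466663 -0.02994822  1.43383833]
{'t': 0.1, 'q': array([ 1.11499169e+00,  5.32907981e-02,  1.61415505e+00, -3.24674317e-05,
        1.47602461e+00, -1.19016462e-01]), 'dq': array([-0.00129651, -0.00118788, -0.0026654 , -0.001277  ,  0.00161528,
        0.00036899]), 'effort': array([ 9.81442895e-05, -3.94905818e+01, -3.71362638e+01, -1.89361367e-04,
        3.90054789e-03, -4.66553900e-06]), 'tool_pos': array([0.2063096 , 0.5893845 , 0.24118696]), 'tool_rot': array([-5.26439906e-01, -3.09666075e+00,  2.84259596e-03]), 'contact_force': array([-0.7816358 ,  0.20326077,  1.00181556]), 'wrist_torque': array([-0.02480776,  0.03540137,  0.01463328]), 'opening': 0.08557307782574333}
```

View pics/scene0.png

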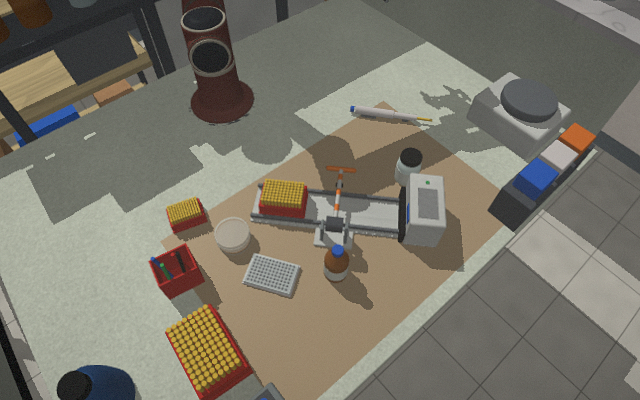

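View pics/top0.png

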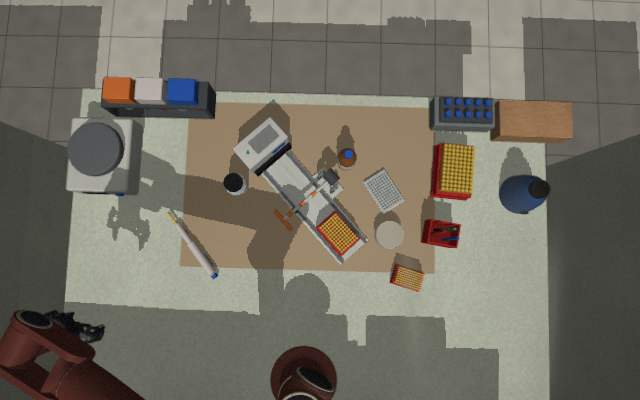

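The red racks with yellow tips, by pixel in the top view:
- Small one at (407,277).
- Middle-sized one on the track at (338,232).
- Large one at (454,170).

I choose the middle-sized one, which lies in the lane on the side of the arm away from the housing. The orange crossbar is at (283,219), and the orange bin at (118,90) is not the crossbar. I'll check this in a close crop.

```bash
python3 - <<'E'
import cv2
a=cv2.imread('pics/top0.png')[100:280,215:415]; cv2.imwrite('pics/topc.png',cv2.resize(a,None,fx=4*.8,fy=4*.8,interpolation=cv2.INTER_CUBIC))
a=cv2.imread('pics/scene0.png')[140:290,235:465]; cv2.imwrite('pics/scenec.png',cv2.resize(a,None,fx=3.4,fy=3.4,interpolation=cv2.INTER_CUBIC))
E
```

```text
(no output)
```

View pics/topc.png

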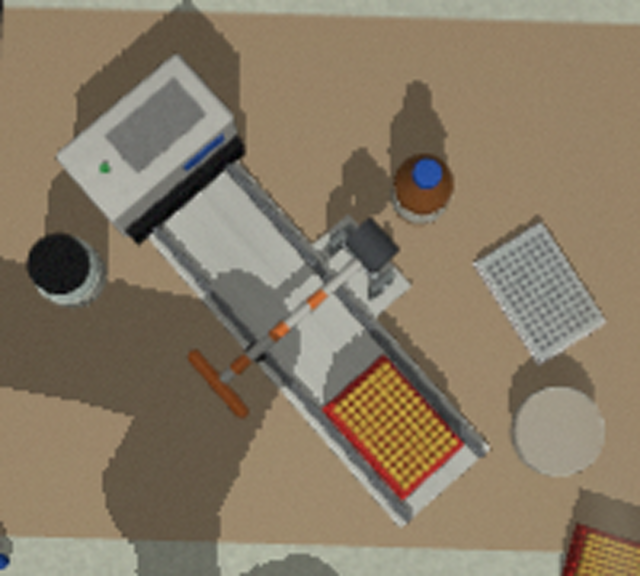

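View pics/scenec.png

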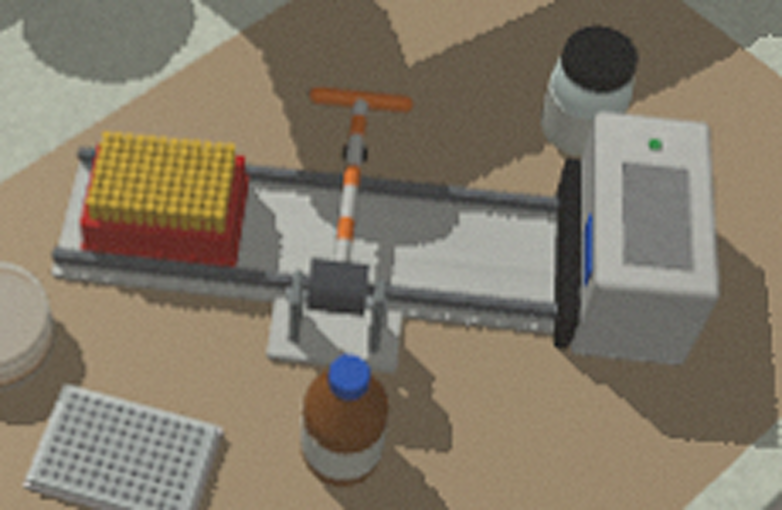

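```bash
cat > fit.py <<'E'
from h import *
from scipy.optimize import least_squares
T=load('pics/top0.png');S=load('pics/scene0.png')
tp=lambda u,v:(u/3.2+215-.35,v/3.2+100-.35); sp=lambda u,v:(u/3.4+235-.35,v/3.4+140-.35)
obs=[(T,tp(193,353),(-105,43,58)),(T,tp(244,414),(-105,-43,58)),(S,sp(311,96),(-105,-43,58)),(S,sp(412,103),(-105,43,58)),
(T,tp(405,526),(-62,-230,8)),(T,tp(489,452),(62,-230,8)),(S,sp(54,266),(62,-230,8))]
def w(p,P):
    c,s=np.cos(p[2]),np.sin(p[2]);P=np.array(P)/1000.
    return np.array([p[0]+c*P[0]-s*P[1],p[1]+s*P[0]+c*P[1],P[2]])
def f(p): return np.concatenate([proj(d,w(p,P))[0]-uv for d,uv,P in obs])
if __name__=='__main__':
    a=onz(T,*obs[0][1],.058);b=onz(T,*obs[1][1],.058);print(a,b,a-b)
    d=a-b;yaw=np.arctan2(-d[0],d[1]);c=(a+b)/2
    p0=[c[0]+.105*np.cos(yaw),c[1]+.105*np.sin(yaw),yaw]
    r=least_squares(f,p0,loss='soft_l1');print(p0,r.x);print(f(r.x).reshape(-1,2).round(1))
    np.save('pose.npy',r.x);p=r.x
    # draw
    for d,n,x0,y0,x1,y1,k in((T,'top',215,100,415,280,3.2),(S,'scene',235,140,465,290,3.4)):
        im=cv2.resize(cv2.cvtColor(d['img'],cv2.COLOR_RGB2BGR)[y0:y1,x0:x1],None,fx=k,fy=k,interpolation=cv2.INTER_CUBIC)
        def L(A,B,col):
            q=(proj(d,[w(p,A),w(p,B)])-[x0,y0]+.5)*k; cv2.line(im,tuple(int(v) for v in q[0]),tuple(int(v) for v in q[1]),col,1)
        for x in(-62,62):L((x,-230,8),(x,170,8),(255,255,0))
        for x in(-46,46):L((x,-230,22),(x,170,22),(0,255,255))
        L((-46,170,8),(46,170,8),(0,255,0));L((-62,-230,8),(62,-230,8),(255,255,0));L((-105,-43,58),(-105,43,58),(255,0,255));L((-105,0,58),(85,0,58),(255,0,255))
        cv2.imwrite(f'pics/fit_{n}.png',im)
    for P in((-105,0,58),(85,0,58),(0,107.5,41),(0,-230,8)):print(P,w(p,P).round(4))
    # rack front/back top edge in top view, z=.008+.044
    for q in((385,357),(325,407),(402,497),(463,440)):
        P=onz(T,*tp(*q),.052);c,s=np.cos(p[2]),np.sin(p[2]);v=P[:2]-p[:2];print('rack',(c*v[0]+s*v[1])*1000,(-s*v[0]+c*v[1])*1000)
E
python3 fit.py
```

```text
[0.53783241 0.10524802 0.058     ] [0.47860526 0.05221521 0.058     ] [0.05922715 0.05303281 0.        ]
[np.float64(0.578261707608744), np.float64(0.0005076034486986569), np.float64(-0.8405207711134142)] [ 0.5793161   0.00258571 -0.83098992]
[[-1.2 -0.8]
 [ 0.3  0.6]
 [-0.5 -0.8]
 [ 0.4  0.5]
 [-2.   0.9]
 [ 0.2 -0.8]
 [-1.   1.3]]
(-105, 0, 58) [0.5085 0.0801 0.058 ]
(85, 0, 58) [ 0.6366 -0.0602  0.058 ]
(0, 107.5, 41) [0.6587 0.0751 0.041 ]
(0, -230, 8) [ 0.4094 -0.1525  0.008 ]
rack 39.35625943587873 -89.18583693399003
rack -38.84209944664062 -87.94115285835602
rack -39.09196468755624 -205.4339639715742
rack 43.9760645281132 -202.50943776688484
```

View pics/fit_top.png

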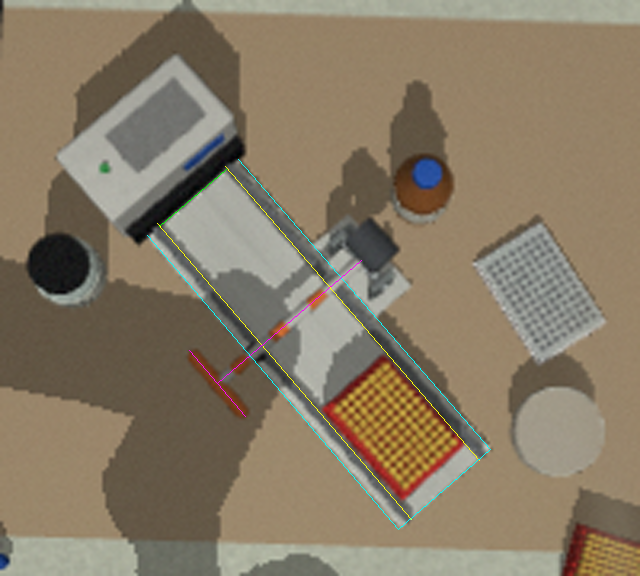

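View pics/fit_scene.png

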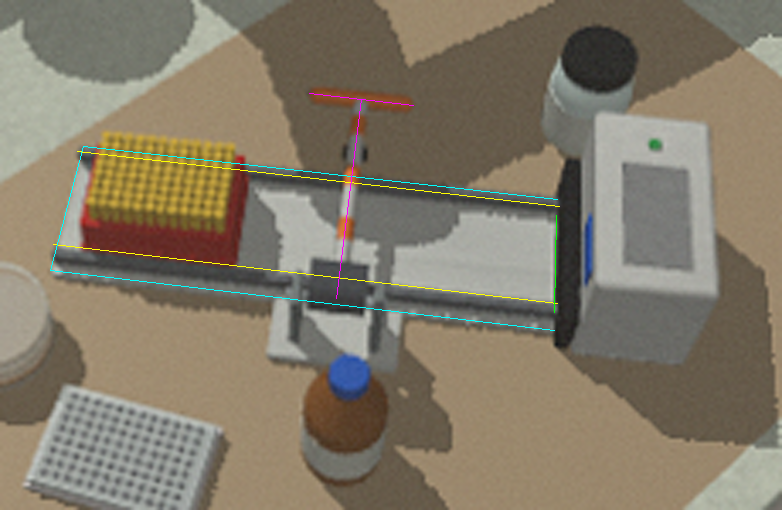

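The fit overlays both views within about 2 px: track origin (0.579, 0.003), yaw -0.83. The rack is at track y ≈ -146 and x ≈ 0. The crop shows the middle-sized rack in the lane and the crossbar on the robot's side.

The tool can only point down, so I'll bring shut fingertips up to the bar from outside. A light sideways press plus an upward move should carry it up. First I'll roll the tool to line up with the track.

```bash
cat > st.py <<'E'
from h import *
p=np.load('pose.npy');o=ctrl.get_obs();c,s=np.cos(p[2]),np.sin(p[2])
Rt=np.array([[c,-s,0],[s,c,0],[0,0,1]])
R=cv2.Rodrigues(np.array(o['tool_rot']))[0]
tt=Rt.T@(o['tool_pos']-np.array([p[0],p[1],0]))
print('t',round(o['t'],2),'track mm',(tt*1000).round(1),'F track',(Rt.T@o['contact_force']).round(2),'open',round(o['opening'],4))
print('tool x,y in track',(Rt.T@R)[:,:2].T.round(3).tolist(),'q',o['q'].round(2))
E
python3 -m crank '[{"roll":0.83},{"roll":0.83},{"roll":0.83},{"roll":0.83},{"roll":0.83},{"x":0}]' 1 20; python3 st.py
```

```text
t 0.1 track mm [-684.9  120.1  241.2] F track [-0.68 -0.44  1.  ] open 0.0856
tool x,y in track [[-0.88, -0.474, 0.0], [-0.474, 0.88, -0.002]] q [ 1.11  0.05  1.61 -0.    1.48 -0.12]validation failed for argument at $[0]...
```

```bash
python3 -m crank '[{"x":0,"y":0,"z":0,"roll":0.83},{"x":0,"y":0,"z":0,"roll":0.83},{"x":0,"y":0,"z":0,"roll":0.83},{"x":0,"y":0,"z":0,"roll":0.83},{"x":0,"y":0,"z":0,"roll":0.83}]' 1 20; python3 st.py
```

```text
t: 0.72
tool_pos: [0.2064, 0.5895, 0.2416]
tool_rot: [-1.278, -2.87, 0.002]
contact_force: [0.3, -0.5, -0.6]
opening: -0.0
t 0.72 track mm [-684.9  120.2  241.6] F track [ 0.53 -0.11 -0.61] open -0.0
tool x,y in track [[-1.0, 0.007, -0.0], [0.007, 1.0, -0.001]] q [ 1.12  0.05  1.61 -0.    1.48  0.38]
```

```bash
python3 -m crank '[{"x":-0.4,"y":-0.2,"z":0,"roll":0},{"x":-0.9,"y":-0.2,"z":0,"roll":0},{"x":-0.9,"y":-0.2,"z":0,"roll":0},{"x":-0.9,"y":-0.2,"z":0,"roll":0},{"x":-0.9,"y":-0.2,"z":0,"roll":0},{"x":-0.9,"y":-0.2,"z":0,"roll":0},{"x":-0.9,"y":-0.2,"z":0,"roll":0},{"x":-0.9,"y":-0.2,"z":0,"roll":0},{"x":-0.9,"y":-0.2,"z":0,"roll":0},{"x":-0.4,"y":-0.2,"z":0,"roll":0}]' ; python3 st.py
python3 - <<'E'
from h import *
snap('top','pics/top1.png');d=snap('scene','pics/scene1.png')
E
```

```text
t: 1.98
tool_pos: [0.4405, 0.1512, 0.2419]
tool_rot: [-1.277, -2.87, 0.001]
contact_force: [-0.4, 0.0, -0.6]
opening: -0.0002
t 1.98 track mm [-203.4   -2.3  241.9] F track [-0.29 -0.28 -0.58] open -0.0002
tool x,y in track [[-1.0, 0.007, 0.0], [0.007, 1.0, -0.001]] q [ 0.17 -0.34  1.97 -0.    1.52 -0.56]
```

View pics/scene1.png

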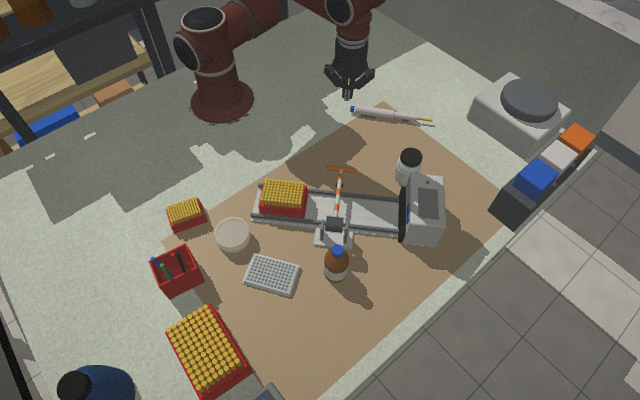

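The gripper is shut, near (345,80), and the arm is still down at (340,170). I'll check that the pipette is clear before descending.

```bash
python3 - <<'E'
from h import *
T=load('pics/top0.png');p=np.load('pose.npy');c,s=np.cos(p[2]),np.sin(p[2])
for q in((171,212),(214,275),(235,183),(245,190)):
    P=onz(T,*q,.015);v=P[:2]-p[:2];print(q,P.round(3),'track',(c*v[0]+s*v[1]).round(3),(-s*v[0]+c*v[1]).round(3))
a=cv2.imread('pics/scene1.png')[0:120,270:450]; cv2.imwrite('pics/g.png',cv2.resize(a,None,fx=4,fy=4,interpolation=cv2.INTER_CUBIC))
E
```

```text
(171, 212) [0.524 0.453 0.015] track -0.37 0.263
(214, 275) [0.323 0.3   0.015] track -0.392 0.011
(235, 183) [0.627 0.246 0.015] track -0.148 0.199
(245, 190) [0.604 0.211 0.015] track -0.137 0.159
```

View pics/g.png

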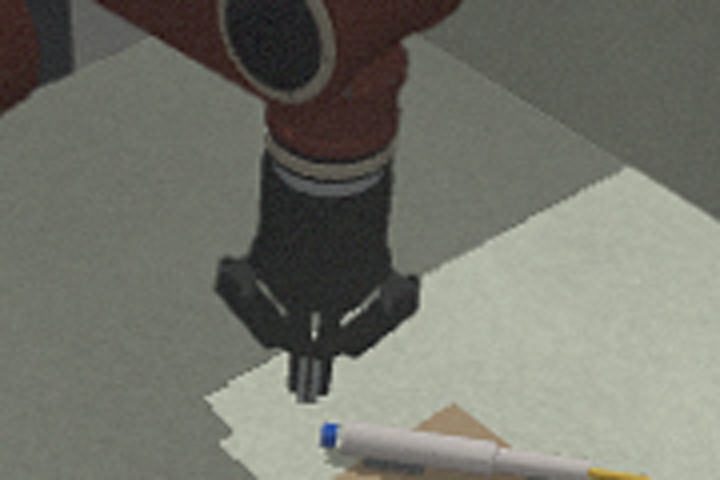

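```bash
python3 -m crank '[{"x":-0.2,"y":0,"z":0.6,"roll":0},{"x":-0.2,"y":0,"z":0.7,"roll":0},{"x":-0.2,"y":0,"z":0.7,"roll":0},{"x":-0.2,"y":0,"z":0.7,"roll":0},{"x":-0.2,"y":0,"z":0.5,"roll":0},{"x":0,"y":0,"z":0.1,"roll":0},{"x":0,"y":0,"z":0,"roll":0}]' ; python3 st.py
```

```text
t: 2.95
tool_pos: [0.4799, 0.1099, 0.0446]
tool_rot: [-1.272, -2.872, -0.0]
contact_force: [-0.3, 0.6, 0.7]
opening: -0.0002
t 2.95 track mm [-146.3   -1.1   44.6] F track [-0.62  0.14  0.7 ] open -0.0002
tool x,y in track [[-1.0, 0.003, 0.001], [0.003, 1.0, -0.0]] q [ 0.07 -0.05  2.07  0.    1.12 -0.66]
```

```bash
python3 -m crank '[{"x":-0.1,"y":0,"z":0,"roll":0},{"x":-0.1,"y":0,"z":0,"roll":0},{"x":-0.1,"y":0,"z":0,"roll":0},{"x":0,"y":0,"z":0,"roll":0}]' ; python3 st.py;  python3 -m crank '[{"x":-0.05,"y":0,"z":0,"roll":0},{"x":0,"y":0,"z":0,"roll":0}]' ; python3 st.py
```

```text
t: 3.45
tool_pos: [0.4928, 0.0953, 0.0447]
tool_rot: [1.274, 2.871, 0.0]
contact_force: [0.2, -0.8, -0.0]
opening: 0.0001
t 3.45 track mm [-126.8   -1.4   44.7] F track [ 0.71 -0.36 -0.03] open 0.0001
tool x,y in track [[-1.0, 0.005, -0.0], [0.005, 1.0, 0.001]] q [ 0.04 -0.03  2.05 -0.    1.12 -0.69]
t: 3.7
tool_pos: [0.4942, 0.0934, 0.0443]
tool_rot: [-1.274, -2.872, 0.0]
contact_force: [-0.3, 0.1, 0.5]
opening: -0.0003
t 3.7 track mm [-124.4   -1.6   44.3] F track [-0.27 -0.18  0.47] open -0.0003
tool x,y in track [[-1.0, 0.004, 0.0], [0.004, 1.0, -0.0]] q [ 0.04 -0.02  2.04 -0.    1.12 -0.7 ]
```

```bash
python3 -m crank '[{"x":-0.04,"y":0,"z":0,"roll":0},{"x":0,"y":0,"z":0,"roll":0}]' ; python3 st.py|head -1;  python3 -m crank '[{"x":-0.03,"y":0,"z":0,"roll":0},{"x":0,"y":0,"z":0,"roll":0}]' ; python3 st.py|head -1
```

```text
t: 3.95
tool_pos: [0.4957, 0.0917, 0.0442]
tool_rot: [-1.273, -2.871, 0.0]
contact_force: [0.3, 0.3, -0.8]
opening: -0.0
t 3.95 track mm [-122.2   -1.7   44.2] F track [ 0.01  0.39 -0.81] open -0.0
t: 4.2
tool_pos: [0.4958, 0.0916, 0.0441]
tool_rot: [-1.272, -2.868, -0.002]
contact_force: [-4.6, 5.5, 3.2]
opening: 0.0002
t 4.2 track mm [-122.    -1.7   44.1] F track [-7.17  0.32  3.2 ] open 0.0002
```

Contact is at track x = -122 with about 7 N toward the hinge. Now a short lift.

```bash
python3 -m crank '[{"x":0,"y":0,"z":-0.05,"roll":0},{"x":0,"y":0,"z":-0.1,"roll":0},{"x":-0.01,"y":0,"z":-0.1,"roll":0}]' ; python3 st.py|head -1; python3 - <<'E'
from h import *
d=snap('scene','pics/s2.png');a=cv2.imread('pics/s2.png')[60:260,240:460];cv2.imwrite('pics/s2c.png',cv2.resize(a,None,fx=3,fy=3))
E
```

```text
t: 4.58
tool_pos: [0.4961, 0.0912, 0.0587]
tool_rot: [-1.272, -2.868, -0.002]
contact_force: [-3.6, 5.0, 1.1]
opening: -0.0002
t 4.58 track mm [-121.5   -1.8   58.7] F track [-6.09  0.7   1.08] open -0.0002
```

View pics/s2c.png

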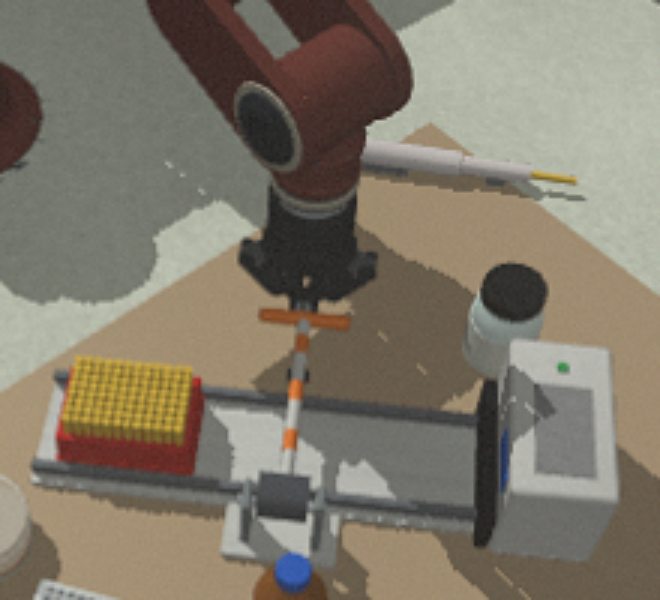

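The bar rose with the finger: its centre went from row 169.4 to about 166. It isn't slipping, so I'll follow the arc.

```bash
python3 -m crank '[{"x":-0.015,"y":0,"z":-0.15,"roll":0},{"x":-0.022,"y":0,"z":-0.15,"roll":0},{"x":-0.03,"y":0,"z":-0.15,"roll":0},{"x":-0.037,"y":0,"z":-0.15,"roll":0},{"x":-0.045,"y":0,"z":-0.15,"roll":0}]' ; python3 st.py|head -1; python3 - <<'E'
from h import *
d=snap('scene','pics/s3.png');a=cv2.imread('pics/s3.png')[60:260,240:460];cv2.imwrite('pics/s3c.png',cv2.resize(a,None,fx=3,fy=3))
E
```

```text
t: 5.25
tool_pos: [0.5016, 0.0848, 0.1038]
tool_rot: [-1.271, -2.867, -0.002]
contact_force: [-6.7, 7.2, 2.4]
opening: 0.0001
t 5.25 track mm [-113.1   -2.   103.8] F track [-9.86 -0.11  2.36] open 0.0001
```

View pics/s3c.png

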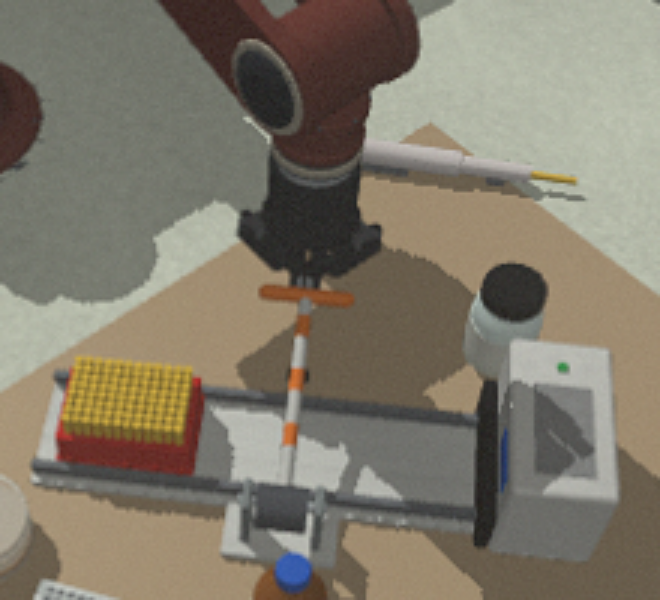

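```bash
python3 -m crank '[{"x":-0.053,"y":0,"z":-0.167,"roll":0},{"x":-0.067,"y":0,"z":-0.167,"roll":0},{"x":-0.08,"y":0,"z":-0.167,"roll":0},{"x":-0.095,"y":0,"z":-0.167,"roll":0},{"x":-0.11,"y":0,"z":-0.167,"roll":0}]' ; python3 st.py|head -1; python3 - <<'E'
from h import *
d=snap('scene','pics/s4.png');a=cv2.imread('pics/s4.png')[60:260,240:460];cv2.imwrite('pics/s4c.png',cv2.resize(a,None,fx=3,fy=3))
E
```

```text
t: 5.92
tool_pos: [0.5179, 0.0672, 0.155]
tool_rot: [-1.27, -2.866, -0.003]
contact_force: [-9.1, 7.1, 7.1]
opening: -0.0001
t 5.92 track mm [-89.1  -1.8 155. ] F track [-11.35  -1.94   7.08] open -0.0001
```

View pics/s4c.png

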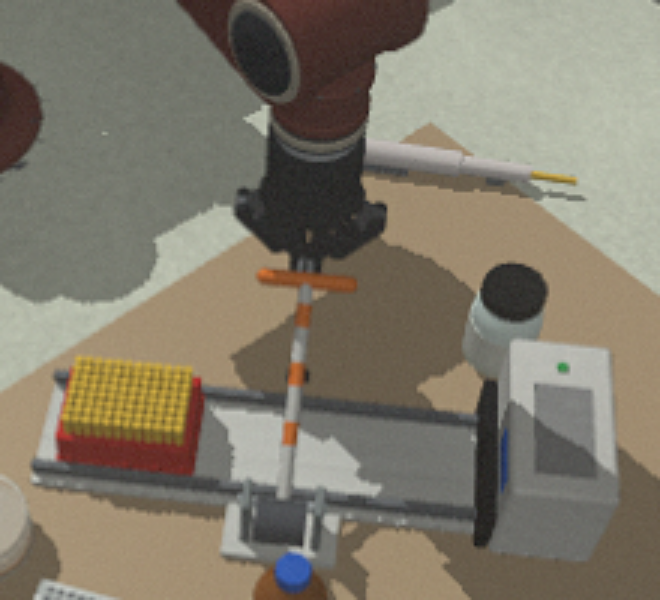

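```bash
python3 -m crank '[{"x":-0.1,"y":0,"z":-0.133,"roll":0},{"x":-0.11,"y":0,"z":-0.133,"roll":0},{"x":-0.125,"y":0,"z":-0.133,"roll":0},{"x":-0.14,"y":0,"z":-0.133,"roll":0},{"x":-0.16,"y":0,"z":-0.133,"roll":0},{"x":-0.185,"y":0,"z":-0.133,"roll":0},{"x":-0.185,"y":0,"z":-0.1,"roll":0}]' ; python3 st.py|head -1; python3 - <<'E'
from h import *
d=snap('scene','pics/s5.png');a=cv2.imread('pics/s5.png')[60:260,240:460];cv2.imwrite('pics/s5c.png',cv2.resize(a,None,fx=3,fy=3))
E
```

```text
t: 6.85
tool_pos: [0.5609, 0.0198, 0.2087]
tool_rot: [1.274, 2.871, -0.0]
contact_force: [-0.1, 0.5, -0.4]
opening: -0.0002
t 6.85 track mm [-25.2  -2.  208.7] F track [-0.43  0.31 -0.44] open -0.0002
```

View pics/s5c.png

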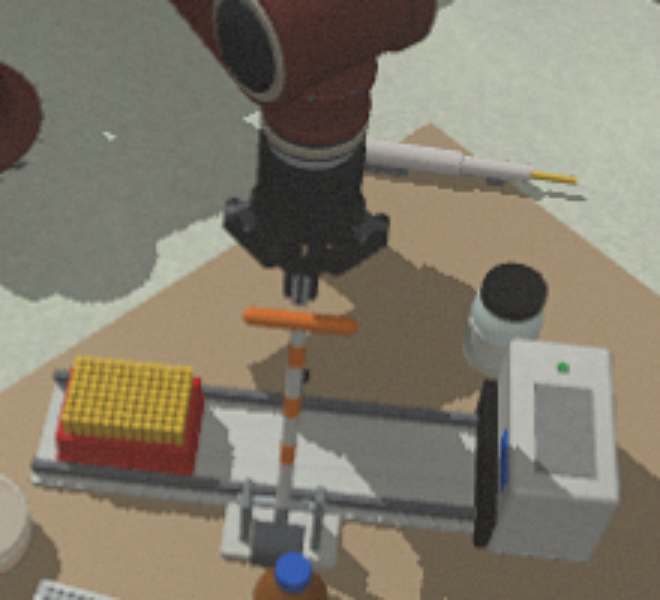

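The arm has passed its balance point and swings clear of the finger, with the bar at crop (300,320) and no force on the tool. I'll move away toward the rack's rear and check the arm.

```bash
python3 -m crank '[{"x":0.2,"y":-0.3,"z":0,"roll":0},{"x":0,"y":-0.6,"z":0,"roll":0},{"x":0,"y":-0.7,"z":0,"roll":0},{"x":0,"y":-0.7,"z":0,"roll":0},{"x":-0.2,"y":-0.7,"z":0,"roll":0},{"x":-0.2,"y":-0.7,"z":0,"roll":0},{"x":-0.2,"y":-0.5,"z":0,"roll":0}]' ; python3 st.py; python3 - <<'E'
from h import *
d=snap('scene','pics/s6.png');d=snap('top','pics/t6.png')
E
```

```text
t: 7.78
tool_pos: [0.3886, -0.1676, 0.2083]
tool_rot: [1.275, 2.871, -0.0]
contact_force: [0.5, -0.4, 0.0]
opening: -0.0001
t 7.78 track mm [  -2.9 -255.6  208.3] F track [0.59 0.11 0.01] open -0.0001
tool x,y in track [[-1.0, 0.005, -0.0], [0.005, 1.0, -0.0]] q [-0.58 -0.44  2.1  -0.    1.49 -1.32]
```

View pics/s6.png

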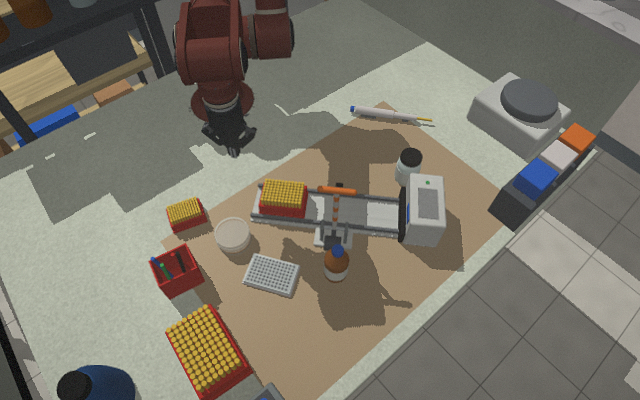

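View pics/t6.png

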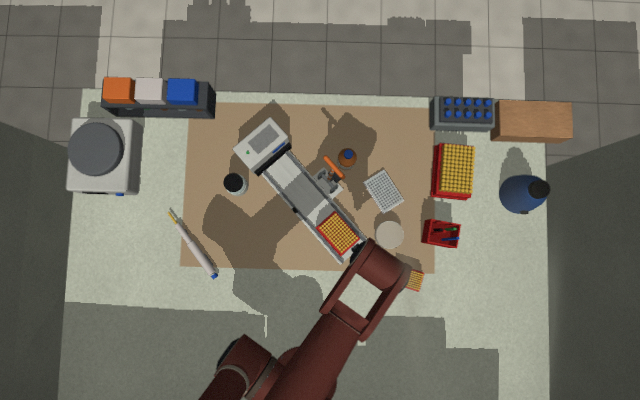

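The arm is up: its bar is at (334,167) in the top view and (337,190) in the scene view. The gripper is behind the rack. I'll roll a quarter turn so both fingertips face the rack side by side, half open.

```bash
python3 - <<'E'
from h import *
T=load('pics/top0.png');T6=load('pics/t6.png');S6=load('pics/s6.png');p=np.load('pose.npy');c,s=np.cos(p[2]),np.sin(p[2])
def tr(P):
    v=P[:2]-p[:2];return ((c*v[0]+s*v[1])*1000).round(),((-s*v[0]+c*v[1])*1000).round()
for n,q,z in(('smallrack',(394,262),.04),('sr',(390,285),.04),('dish',(376,232),.045),('dish',(389,247),.045)):print(n,tr(onz(T,*q,z)))
hw=lambda P:np.array([p[0]+c*P[0]-s*P[1],p[1]+s*P[0]+c*P[1],P[2]])
b=hw(np.array([.085-.19*np.cos(1.66),0,.058+.19*np.sin(1.66)]))
print('expected bar raised px',proj(T6,b),proj(S6,b))
E
python3 -m crank '[{"x":0,"y":0,"z":0,"roll":1},{"x":0,"y":0,"z":0,"roll":1},{"x":0,"y":0,"z":0,"roll":1},{"x":0,"y":0,"z":0,"roll":1},{"x":0,"y":0,"z":0,"roll":1},{"x":0,"y":0,"z":0,"roll":1},{"x":0,"y":0,"z":0,"roll":1}]' 0.45 20
python3 -m crank '[{"x":0,"y":0,"z":0,"roll":1},{"x":0,"y":0,"z":0,"roll":1},{"x":0,"y":0,"z":0,"roll":1},{"x":0,"y":0,"z":0,"roll":1},{"x":0,"y":0,"z":0,"roll":1},{"x":0,"y":0,"z":0,"roll":1},{"x":0,"y":0,"z":0,"roll":0.1}]'; python3 st.py
```

```text
smallrack (np.float64(77.0), np.float64(-335.0))
sr (np.float64(19.0), np.float64(-381.0))
dish (np.float64(96.0), np.float64(-225.0))
dish (np.float64(96.0), np.float64(-288.0))
expected bar raised px [[333.95842242 167.0801986 ]] [[336.08864012 190.01692064]]
t: 8.75
tool_pos: [0.3899, -0.1657, 0.2082]
tool_rot: [-2.337, -2.099, -0.0]
contact_force: [0.4, -1.2, 0.2]
opening: 0.0469
t: 9.62
tool_pos: [0.3898, -0.1658, 0.2082]
tool_rot: [-2.931, -1.13, 0.0]
contact_force: [-0.8, -0.3, 0.3]
opening: 0.0468
t 9.62 track mm [  -3.4 -253.5  208.2] F track [-0.26 -0.8   0.31] open 0.0468
tool x,y in track [[0.004, 1.0, 0.0], [1.0, -0.004, -0.0]] q [-0.58 -0.44  2.1   0.    1.49  0.26]
```

```bash
python3 -m crank '[{"x":0,"y":0.05,"z":0.5,"roll":0},{"x":0,"y":0,"z":0.7,"roll":0},{"x":0,"y":0,"z":0.7,"roll":0},{"x":0,"y":0,"z":0.6,"roll":0},{"x":0,"y":0,"z":0.35,"roll":0},{"x":0,"y":0,"z":0,"roll":0}]'; python3 st.py;python3 - <<'E'
from h import *
d=snap('scene','pics/s7.png');a=cv2.imread('pics/s7.png')[100:260,180:400];cv2.imwrite('pics/s7c.png',cv2.resize(a,None,fx=3.5,fy=3.5,interpolation=cv2.INTER_CUBIC))
E
```

```text
t: 10.38
tool_pos: [0.3902, -0.1673, 0.0354]
tool_rot: [-2.927, -1.129, 0.004]
contact_force: [-0.1, -0.8, -0.6]
opening: 0.0467
t 10.38 track mm [  -2.  -254.2   35.4] F track [ 0.55 -0.58 -0.6 ] open 0.0467
tool x,y in track [[0.003, 1.0, -0.001], [1.0, -0.003, -0.005]] q [-0.58 -0.21  2.23  0.    1.13  0.25]
```

View pics/s7c.png

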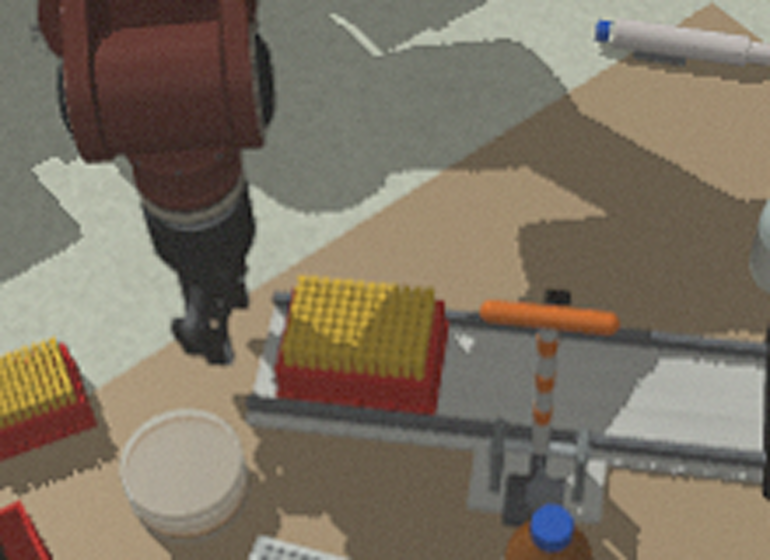

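The fingertips stand behind the rack, centred on the lane, clear of the dishes and the small rack, with the arm up. I'll advance to contact.

```bash
python3 -m crank '[{"x":0.15,"y":0,"z":0,"roll":0},{"x":0.15,"y":0,"z":0,"roll":0},{"x":0.1,"y":0,"z":0,"roll":0},{"x":0.05,"y":0,"z":0,"roll":0},{"x":0.05,"y":0,"z":0,"roll":0},{"x":0.05,"y":0,"z":0,"roll":0}]'; python3 st.py|head -1; python3 -m crank '[{"x":0.05,"y":0,"z":0,"roll":0},{"x":0.05,"y":0,"z":0,"roll":0},{"x":0.05,"y":0,"z":0,"roll":0},{"x":0.05,"y":0,"z":0,"roll":0},{"x":0.05,"y":0,"z":0,"roll":0}]'; python3 st.py|head -1
```

```text
t: 11.18
tool_pos: [0.4161, -0.1463, 0.0372]
tool_rot: [-2.932, -1.128, 0.0]
contact_force: [0.1, -0.0, -0.1]
opening: 0.0469
t 11.18 track mm [-1.000e-01 -2.209e+02  3.720e+01] F track [ 0.11  0.1  -0.12] open 0.0469
t: 11.8
tool_pos: [0.4273, -0.1362, 0.0372]
tool_rot: [-2.932, -1.128, 0.0]
contact_force: [-0.9, -1.7, -0.2]
opening: 0.0467
t 11.8 track mm [   0.  -205.9   37.2] F track [ 0.66 -1.84 -0.17] open 0.0467
```

```bash
python3 -m crank '[{"x":0.1,"y":0,"z":0,"roll":0},{"x":0.12,"y":0,"z":0,"roll":0},{"x":0.13,"y":0,"z":0,"roll":0},{"x":0.13,"y":0,"z":0,"roll":0},{"x":0.13,"y":0,"z":0,"roll":0},{"x":0.13,"y":0,"z":0,"roll":0},{"x":0.13,"y":0,"z":0,"roll":0},{"x":0.13,"y":0,"z":0,"roll":0},{"x":0.13,"y":0,"z":0,"roll":0},{"x":0.1,"y":0,"z":0,"roll":0}]'; python3 st.py|head -1;python3 - <<'E'
from h import *
d=snap('scene','pics/s8.png');a=cv2.imread('pics/s8.png')[100:260,220:440];cv2.imwrite('pics/s8c.png',cv2.resize(a,None,fx=3.5,fy=3.5,interpolation=cv2.INTER_CUBIC))
E
```

```text
t: 13.05
tool_pos: [0.4823, -0.0866, 0.0373]
tool_rot: [2.932, 1.129, -0.0]
contact_force: [-1.2, -0.8, -0.7]
opening: 0.0472
t 13.05 track mm [   0.5 -131.7   37.3] F track [-0.15 -1.43 -0.71] open 0.0472
```

View pics/s8c.png

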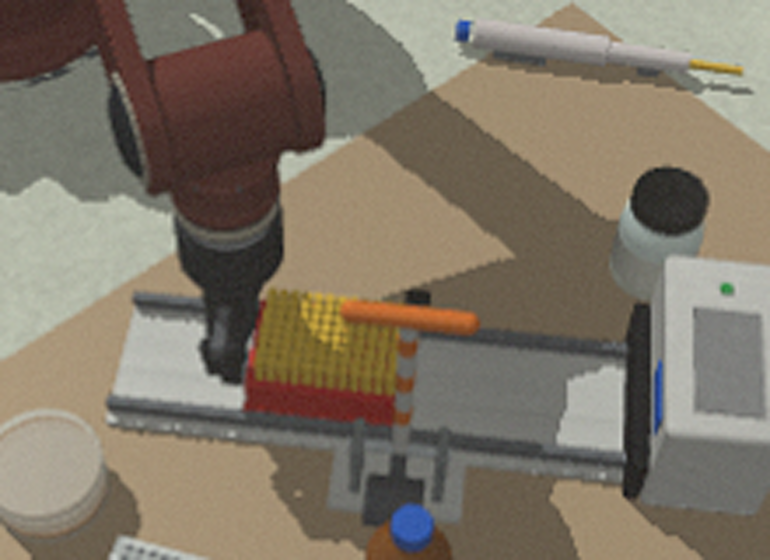

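The rack slides square in the lane, now just under the arm, with push force around 1.5 N. I'll continue.

```bash
python3 -m crank '[{"x":0.12,"y":0,"z":0,"roll":0},{"x":0.13,"y":0,"z":0,"roll":0},{"x":0.13,"y":0,"z":0,"roll":0},{"x":0.13,"y":0,"z":0,"roll":0},{"x":0.13,"y":0,"z":0,"roll":0},{"x":0.13,"y":0,"z":0,"roll":0},{"x":0.13,"y":0,"z":0,"roll":0},{"x":0.13,"y":0,"z":0,"roll":0},{"x":0.13,"y":0,"z":0,"roll":0},{"x":0.13,"y":0,"z":0,"roll":0}]'; python3 st.py|head -1; python3 -m crank '[{"x":0.13,"y":0,"z":0,"roll":0},{"x":0.13,"y":0,"z":0,"roll":0},{"x":0.13,"y":0,"z":0,"roll":0},{"x":0.13,"y":0,"z":0,"roll":0},{"x":0.12,"y":0,"z":0,"roll":0},{"x":0.1,"y":0,"z":0,"roll":0},{"x":0.1,"y":0,"z":0,"roll":0},{"x":0.1,"y":0,"z":0,"roll":0}]'; python3 st.py|head -1
```

```text
t: 14.35
tool_pos: [0.5392, -0.0347, 0.0374]
tool_rot: [-2.931, -1.129, 0.003]
contact_force: [-5.2, -3.1, 4.3]
opening: 0.0471
t 14.35 track mm [  0.5 -54.8  37.4] F track [-1.19 -5.88  4.33] open 0.0471
t: 15.35
tool_pos: [0.5809, 0.0032, 0.0373]
tool_rot: [-2.931, -1.129, 0.003]
contact_force: [-6.2, -2.5, 4.9]
opening: 0.0471
t 15.35 track mm [ 0.6  1.5 37.3] F track [-2.32 -6.3   4.86] open 0.0471
```

```bash
python3 - <<'E'
from h import *
for n in('scene','top'):
    d=snap(n,f'pics/{n}9.png');y,x=((100,250) if n=='scene' else (90,215));a=cv2.imread(f'pics/{n}9.png')[y:y+165,x:x+220];cv2.imwrite(f'pics/{n}9c.png',cv2.resize(a,None,fx=3.5,fy=3.5,interpolation=cv2.INTER_CUBIC))
E
python3 st.py
```

```text
t 15.45 track mm [ 0.9  2.5 37.3] F track [-0.18 -0.59  0.79] open 0.0469
tool x,y in track [[0.005, 1.0, 0.001], [1.0, -0.005, -0.0]] q [-0.12  0.17  1.86  0.    1.12  0.71]
```

View pics/scene9c.png

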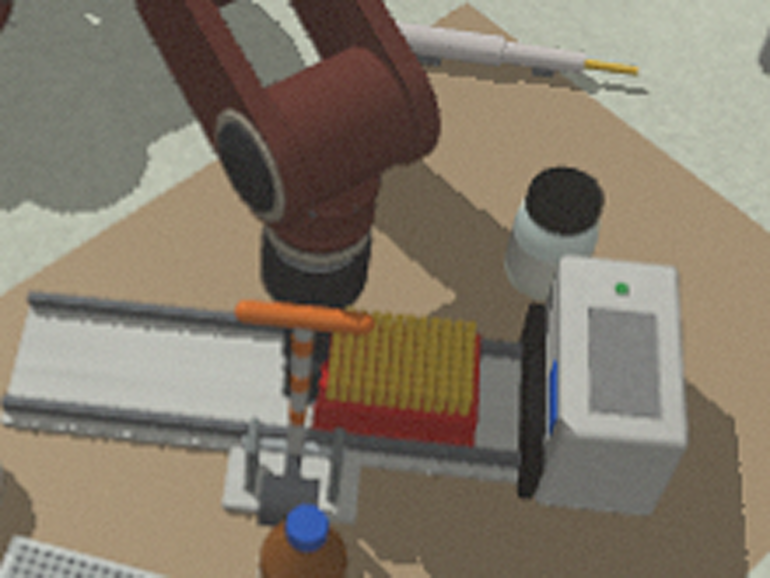

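View pics/top9c.png

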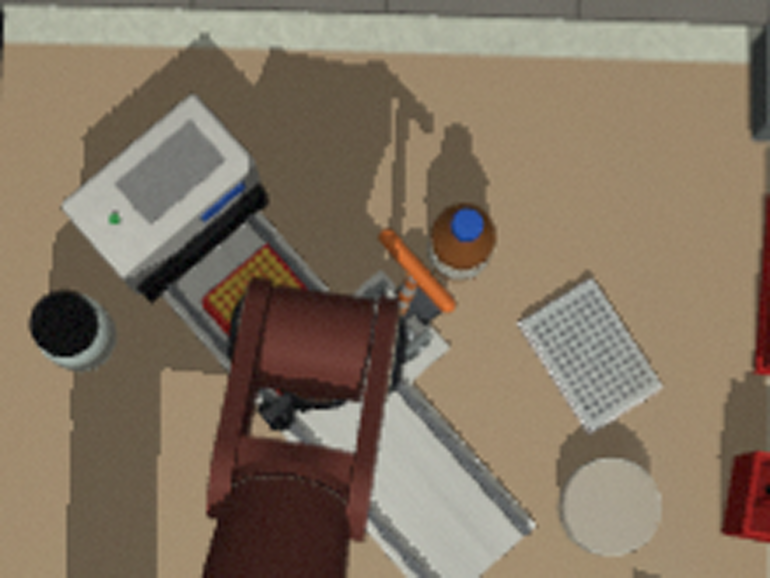

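The rack is past the arm, about 23 mm short of the stop, with the arm still up. The push force crept up to 6 N, so I'll check wrist clearance to the raised bar and the rack's squareness before the last stretch.

```bash
python3 - <<'E'
from h import *
T=load('pics/top9.png');S=load('pics/scene9.png');p=np.load('pose.npy');c,s=np.cos(p[2]),np.sin(p[2])
def tr(P):
    v=P[:2]-p[:2];return ((c*v[0]+s*v[1])*1000).round(),((-s*v[0]+c*v[1])*1000).round()
g=lambda q:(q[0]/3.5+215-.35,q[1]/3.5+90-.35); gs=lambda q:(q[0]/3.5+250-.35,q[1]/3.5+100-.35)
for z in(.2,.25,.3,.35,.4):print(z,'disc',tr(onz(T,*g((404,350)),z)),'yoke',tr(onz(T,*g((397,300)),z)))
print('bar px',[np.round(g(q),1) for q in((384,233),(450,306))],[np.round(gs(q),1) for q in((239,308),(371,324))])
hw=lambda P:np.array([p[0]+c*P[0]-s*P[1],p[1]+s*P[0]+c*P[1],P[2]])
for y in(.043,-.043):
    b=hw(np.array([.085-.19*np.cos(1.66),y,.058+.19*np.sin(1.66)]));print(proj(T,b),proj(S,b))
for q in((203,300),(265,246),(302,290)):print('rack top',tr(onz(T,*g(q),.052)))
for q in((322,428),(474,443)):print('rack bottom hinge-side',tr(onz(S,*gs(q),.010)))
print(tr(onz(S,*gs((479,341)),.052)), tr(onz(S,*gs((476,415)),.052)))
E
```

```text
0.2 disc (np.float64(57.0), np.float64(-37.0)) yoke (np.float64(80.0), np.float64(-2.0))
0.25 disc (np.float64(52.0), np.float64(-41.0)) yoke (np.float64(74.0), np.float64(-7.0))
0.3 disc (np.float64(47.0), np.float64(-45.0)) yoke (np.float64(68.0), np.float64(-12.0))
0.35 disc (np.float64(41.0), np.float64(-48.0)) yoke (np.float64(61.0), np.float64(-18.0))
0.4 disc (np.float64(36.0), np.float64(-52.0)) yoke (np.float64(55.0), np.float64(-23.0))
bar px [array([324.4, 156.2]), array([343.2, 177.1])] [array([317.9, 187.6]), array([355.6, 192.2])]
[[323.85833511 155.54179596]] [[356.18420898 192.26344902]]
[[344.11296477 178.68513277]] [[316.11414866 187.78588306]]
rack top (np.float64(-37.0), np.float64(130.0))
rack top (np.float64(39.0), np.float64(131.0))
rack top (np.float64(38.0), np.float64(77.0))
rack bottom hinge-side (np.float64(38.0), np.float64(19.0))
rack bottom hinge-side (np.float64(36.0), np.float64(136.0))
(np.float64(-30.0), np.float64(131.0)) (np.float64(36.0), np.float64(131.0))
```

The raised bar matches its expected pixels within 2 px. The wrist stays at least 20 mm clear of it, and the rack is square. I'll go slowly to the stop.

```bash
python3 -m crank '[{"x":0.08,"y":0,"z":0,"roll":0},{"x":0.08,"y":0,"z":0,"roll":0},{"x":0.08,"y":0,"z":0,"roll":0},{"x":0.08,"y":0,"z":0,"roll":0},{"x":0.06,"y":0,"z":0,"roll":0}]'; python3 st.py|head -1; python3 -m crank '[{"x":0.03,"y":0,"z":0,"roll":0},{"x":0.03,"y":0,"z":0,"roll":0},{"x":0.03,"y":0,"z":0,"roll":0}]'; python3 st.py|head -1
```

```text
t: 16.08
tool_pos: [0.5977, 0.0182, 0.0371]
tool_rot: [-2.931, -1.129, 0.003]
contact_force: [-4.8, -1.2, 3.9]
opening: 0.0473
t 16.07 track mm [ 0.8 24.1 37.1] F track [-2.31 -4.36  3.89] open 0.0473
t: 16.45
tool_pos: [0.6017, 0.0218, 0.0371]
tool_rot: [-2.931, -1.128, 0.002]
contact_force: [-5.8, -2.0, 3.9]
opening: 0.0471
t 16.45 track mm [ 0.9 29.4 37.1] F track [-2.42 -5.58  3.92] open 0.0471
```

```bash
python3 -m crank '[{"x":0.03,"y":0,"z":0,"roll":0},{"x":0.03,"y":0,"z":0,"roll":0}]'|grep contact; python3 st.py|head -1
```

```text
contact_force: [-5.4, -2.6, 3.2]
t 16.7 track mm [ 0.9 33.  37.1] F track [-1.72 -5.71  3.25] open 0.0471
```

```bash
python3 -m crank '[{"x":0.03,"y":0,"z":0,"roll":0},{"x":0.03,"y":0,"z":0,"roll":0}]'|grep contact; python3 st.py|head -1;  python3 -m crank '[{"x":0.03,"y":0,"z":0,"roll":0}]'|grep contact; python3 st.py|head -1
```

```text
contact_force: [-4.9, -2.2, 3.3]
t 16.95 track mm [ 1.  36.6 37.1] F track [-1.64 -5.12  3.27] open 0.0466
contact_force: [-11.1, -7.4, 8.7]
t 17.07 track mm [ 0.9 37.2 37.1] F track [ -1.99 -13.15   8.66] open 0.0471
```

```bash
python3 -m crank '[{"x":0.02,"y":0,"z":0,"roll":0},{"x":0,"y":0,"z":0,"roll":0}]'|grep contact; python3 st.py|head -1; python3 - <<'E'
from h import *
d=snap('scene','pics/s10.png');a=cv2.imread('pics/s10.png')[140:260,280:440];cv2.imwrite('pics/s10c.png',cv2.resize(a,None,fx=4.8,fy=4.8,interpolation=cv2.INTER_CUBIC))
E
```

```text
contact_force: [-12.7, -8.1, 8.4]
t 17.32 track mm [ 0.9 37.2 37.1] F track [ -2.63 -14.85   8.37] open 0.0471
```

View pics/s10c.png

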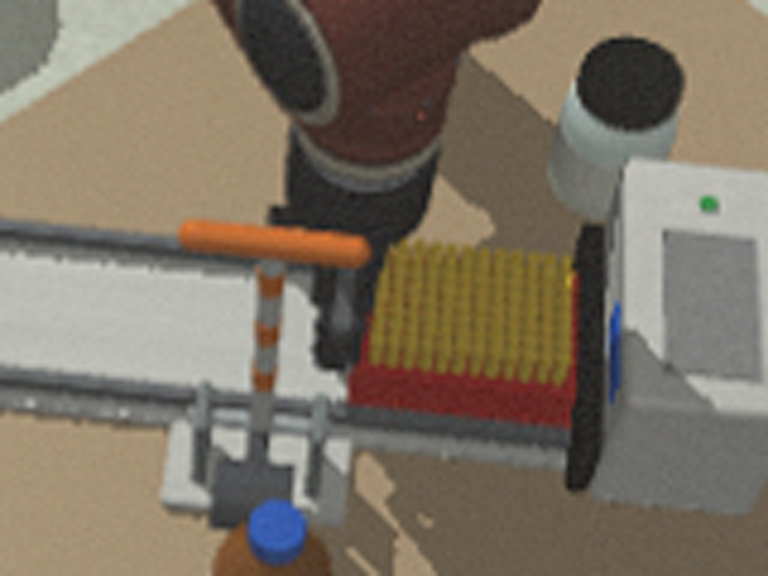

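The rack is flush against the black stop, at crop (580,330), and the resisting force rose to 15 N with no further travel. I'll back off along the lane, then go up and away.

```bash
python3 -m crank '[{"x":-0.05,"y":0,"z":0,"roll":0},{"x":-0.15,"y":0,"z":0,"roll":0},{"x":-0.2,"y":0,"z":0,"roll":0},{"x":0,"y":0,"z":-0.4,"roll":0},{"x":0,"y":-0.2,"z":-0.6,"roll":0},{"x":0,"y":-0.5,"z":-0.7,"roll":0},{"x":0,"y":-0.8,"z":-0.7,"roll":0},{"x":0,"y":-0.8,"z":-0.6,"roll":0},{"x":0,"y":-0.8,"z":-0.3,"roll":0},{"x":0,"y":-0.6,"z":0,"roll":0}]'; python3 -m crank '[{"x":0,"y":0,"z":0,"roll":0},{"x":0,"y":0,"z":0,"roll":0}]' >/dev/null; python3 st.py;  python3 - <<'E'
from h import *
for n in('scene','top'):
    d=snap(n,f'pics/{n}11.png');y,x=((120,230) if n=='scene' else (90,215));a=cv2.imread(f'pics/{n}11.png')[y:y+165,x:x+220];cv2.imwrite(f'pics/{n}11c.png',cv2.resize(a,None,fx=3.5,fy=3.5,interpolation=cv2.INTER_CUBIC))
E
```

```text
t: 18.62
tool_pos: [0.4434, 0.1777, 0.2369]
tool_rot: [2.931, 1.129, 0.009]
contact_force: [0.2, -0.1, -0.8]
opening: 0.0471
t 18.88 track mm [-219.5   16.9  234.2] F track [-0.06 -0.35 -0.92] open 0.0469
tool x,y in track [[0.005, 1.0, 0.0], [1.0, -0.005, 0.0]] q [ 0.22 -0.31  1.95 -0.    1.49  1.06]
```

View pics/scene11c.png

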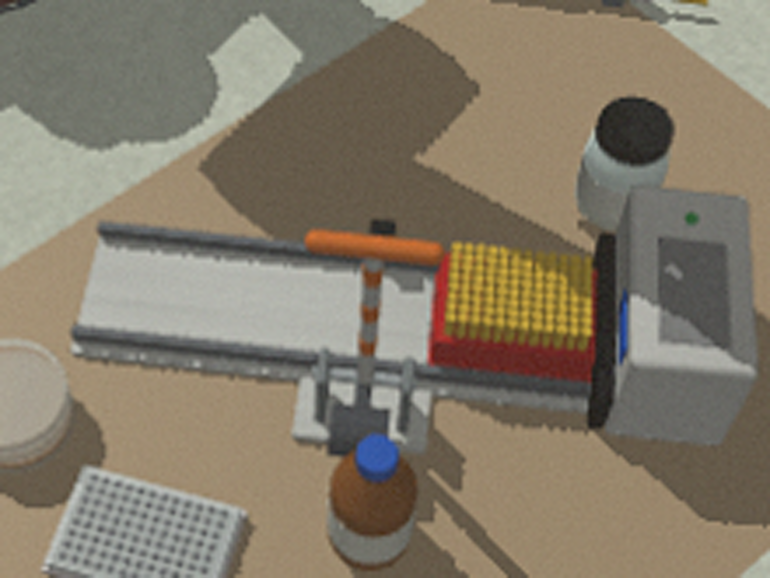

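View pics/top11.png

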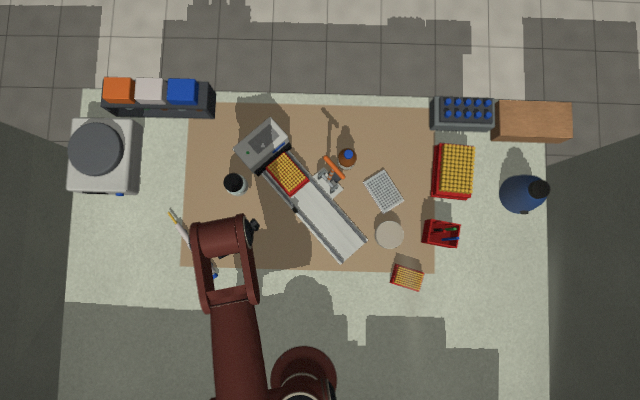

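The arm is up, the rack touches the stop, the neighbours stand where they were, and the robot is clear. One last numeric check before handing in.

```bash
python3 - <<'E'
from h import *
S=load('pics/scene11.png');T=load('pics/top11.png');T0=load('pics/top0.png');p=np.load('pose.npy');c,s=np.cos(p[2]),np.sin(p[2])
def tr(P):
    v=P[:2]-p[:2];return ((c*v[0]+s*v[1])*1000).round(1),((-s*v[0]+c*v[1])*1000).round(1)
gs=lambda q:(q[0]/3.5+230-.35,q[1]/3.5+120-.35)
print('rear low',tr(onz(S,*gs((430,360)),.02)),'front top',tr(onz(S,*gs((592,345)),.052)))
im=T['img'];h=cv2.cvtColor(im,cv2.COLOR_RGB2HSV);m=((h[...,0]<8)|(h[...,0]>172))&(h[...,1]>150)&(h[...,2]>70);m[:, :255]=0;m[:,312:]=0;m[:140]=0;m[205:]=0
q=np.argwhere(m)[:,::-1];P=np.array([tr(onz(T,*a,.052)) for a in q]);print('red rim x',np.percentile(P[:,0],[2,98]),'y',np.percentile(P[:,1],[2,98]))
m0=h=cv2.cvtColor(T0['img'],cv2.COLOR_RGB2HSV);m=((h[...,0]<8)|(h[...,0]>172))&(h[...,1]>150)&(h[...,2]>70);m[:,310:375]&=True;m[:,:312]=0;m[:,368:]=0;m[:205]=0;m[268:]=0
q=np.argwhere(m)[:,::-1];P=np.array([tr(onz(T,*a,.052)) for a in q]);print('start rim x',np.percentile(P[:,0],[2,98]),'y',np.percentile(P[:,1],[2,98]))
def diff(r):
    x0,y0,x1,y1=r;return cv2.phaseCorrelate(np.float32(cv2.cvtColor(T0['img'],7)[y0:y1,x0:x1]),np.float32(cv2.cvtColor(im,7)[y0:y1,x0:x1]))[0]
for n,r in dict(plate=(355,160,412,220),dish=(372,215,408,252),pen=(418,212,465,252),reag=(335,145,360,170),jar=(220,168,250,198)).items():print(n,np.round(diff(r),2))
E
```

```text
rear low (np.float64(41.7), np.float64(47.7)) front top (np.float64(31.8), np.float64(165.4))
red rim x [-40.2  42. ] y [ 41.628 166.016]
start rim x [-41.5    41.116] y [-206.132  -87.552]
plate [ 0.   -0.01]
dish [-0.07 -0.08]
pen [-0.01 -0.14]
reag [0.64 0.22]
jar [-0.51 -0.14]
```

```bash
python3 -c "
from station import ctrl
print(ctrl.finish_job())"
```

```text
the job is handed in; nothing more can be done
None
```

I raised the guard arm and pushed the rack home, then handed the job in at about 19 s of the 58 s allowed; no verdict was reported.

**Guard arm:** I pressed shut fingertips lightly against the outside of the crossbar and followed its arc upward. The highest force I read was about 13 N. The arm passed its balance point, left the fingers and went over to the raised stop by itself.

**Rack:** I pushed the middle-sized rack with two half-open fingertips at about 1.5 to 8 N. It stalled at the end stop with about 15 N along the lane. I then backed off, lifted away and stood clear.

**Last checks:**
- **Raised bar:** mid-push it lay within 2 px of where it should be at 1.66 rad. The final pictures still show it up.
- **Rack position:** it looks flush against the stop. Its measured rim runs from track y ≈ 42 to 166 mm, against a nominal 45 to 170. I put that down to the inset rim and camera error, since the stall confirmed contact.
- **Neighbours:** the well plate, dishes and pen box shifted 0.14 px or less. The bottle and jar showed 0.5 to 0.7 px, which I put down to changed shadows and the bar in the patch. I checked the pipette only by eye, and the arm partly hid it in the last top view.
- **Unexplained reading:** while pushing, the tool felt an upward force of 3 to 9 N. The rack stayed flat in the pictures, so I took it as contact friction.

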